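# Close and lock the light-source panel

## Task

Close the blue service panel on the microscope's light source: with the fingertips slide the panel fully home against the stop bar, then set a fingertip in the slot of the black fastener and turn it a quarter turn clockwise as far as it goes, so that its orange line points at the green dot and the panel is locked. This is pushing and turning only: do not pick up, knock or shift any of the loose things around, and come clear of everything at the end.

Things in the scene. Friction and masses are not known exactly. Their poses are not given: they have to be found in the camera images.
- housing: white housing of a microscope light source, fixed: 260 mm (own x) by 400 mm (own y), flat deck 100 mm above the table. Origin: centre of its underside; z up, y is the way the panel slides home. Two aluminium rails 22 mm high guide the panel (inner faces at own x = -93 and +93 mm, own y = -197 to +132 mm). The bay between panel and stop bar is open until the panel is home.
- stop_bar (a point): middle of the top of the aluminium stop bar, 22 mm above the deck, at housing x = 0, y = +132 mm; the bar is 210 mm long across the housing (along x) and 10 mm wide.
- panel (a joint): how far the panel is open (m): 0 = home at the stop bar; starts 0.045 to 0.08, at most 0.085. A blue plate 180 mm (housing x) by 190 (y) by 22 thick sliding on the deck along housing y, top 122 mm above the table. At home its centre, the fastener's axis, is at housing x = 0, y = +30 mm. It drags with 2 N, stays where left, carries the fastener, and may be pushed at its rear end or from within the slot.
- panel_back_edge (a point): middle of the upper edge of the panel's rear end face (the end at housing -y, away from the stop bar), 122 mm above the table; it moves with the panel; axes as the housing's. The face is 180 mm wide and 22 mm high, upright; the deck behind it is clear for at least 50 mm.
- fastener (a joint): turn of the cam fastener (rad): 0 = unlocked, grows clockwise seen from above, 1.571 = locked; hard stops at both ends; starts 0 to 0.2. A black disc 100 mm across, flush in the panel's middle. At 0 its slot runs along housing y, at 1.571 along housing x. Needs 0.12 N m (4 N at 30 mm from the axis), stays where left. Turned over 0.6 while the panel is open, its tongue keeps the panel from closing.
- fastener_centre (a point): point on the fastener's axis level with the panel's top, 122 mm above the table; moves with the panel and turns with the fastener, y axis along the slot. The straight slot crosses the whole disc: 38 mm wide, 16 mm deep, flat steel floor 106 mm above the table; its ends are closed by the wall of the panel's round recess, 52 mm from the axis.
- green_dot (a point): green dot, 14 mm across, on the panel's top 72 mm from the fastener's axis towards the stop bar: the orange line on the disc's lip points here when locked, and at a red dot (towards housing -x) when unlocked.
- lens_case: grey plastic lens case, a round pot 36 mm across and 40 mm tall, loose, standing on the white deck beyond the stop bar; origin at the centre of its underside. To be left alone.
- objective: brass microscope objective, 34 mm across and 50 mm tall, loose, standing on the table; origin at the centre of its underside. To be left alone.
- filter_box: small wooden filter box, 60 x 100 x 30 mm, loose, lying on the table; origin at the centre of its underside. To be left alone.
- screwdriver: screwdriver 180 mm long, loose, lying on the table; origin under its middle. To be left alone.
- mug: white mug 80 mm across and 90 mm tall with a handle, loose, standing on the table; origin at the centre of its underside. To be left alone.
- lens_cleaner: clear bottle with a blue cap, 52 mm across and 120 mm tall, loose, standing on the table; origin at the centre of its underside. To be left alone.

How it is judged:
On the way, in this order (a step that is already met when the one before it is completed fails the run):
1. the panel is home (within 4 mm) with the fastener still unlocked (turned less than 0.6 rad) (value of joint panel below 0.004 m and value of joint fastener below 0.6 rad), for 0.1 s.
2. the fastener is turned to its locked end (at least 1.45 rad) with the panel home (value of joint panel below 0.004 m and value of joint fastener above 1.45 rad), for 0.2 s.
At the end, for the whole second after the job is handed in: The panel is home within 4 mm, the fastener is turned at least 1.45 rad of its 1.57 rad, and every loose thing stands within 25 mm of where it started, none of them tipped (within 0.4 rad of upright) (all of step 2 and distance of each of lens_case, objective, filter_box, screwdriver, mug, lens_cleaner from where it was at the start of the episode below 0.025 m and angle between each of lens_case, objective, filter_box, mug, lens_cleaner's own z axis and vertical below 0.4 rad); the robot touches nothing.
It fails at once if a loose thing is picked up, knocked over or shifted by more than 25 mm (distance of any of lens_case, objective, filter_box, screwdriver, mug, lens_cleaner from where it was at the start of the episode above 0.025 m or angle between any of lens_case, objective, filter_box, mug, lens_cleaner's own z axis and vertical above 0.4 rad).
It also fails if it takes over 48 s, if anything falls off the work surface, if the arm or the gripper's body presses on something with over 40 N, if the wrist force passes 120 N, or if a joint passes its speed limit or range.

## Robot

A 6-joint arm with a two-finger parallel gripper is mounted at the origin on the work surface. World frame = base frame: x ahead of the robot, y to its left, z up, the work surface at z = 0. Lengths are in m, angles in rad, forces in N, time in s.
With the tool pointing down it reaches from about 0.35 to 0.775 m from the base axis. Payload 7.3 kg.
Tool frame: the origin (TCP) lies midway between the tips of the shut fingers; the grasp point (between the pads) lies grasp_offset behind it (grasp_offset is the distance from the TCP to the grasp point, in m); z points along the fingers, y is the line along which they close (so a half turn about z gives the same grasp; the last joint's range is limited). The gripper opens to 92 mm and grips with 3 to 60 N. Pads are 19 mm wide; open, the fingers measure 130 mm over their backs; the gripper's body (75 mm by 190 mm) begins 47 mm behind the grasp point.
Start: joints at [-0.146, 0.342, 1.524, -0, 1.275, -0.146], TCP at [0.525, 0, 0.227] pointing down, gripper open.
Joint ranges: [-2.53, 2.53], [-0.77, 2.02], [0.04, 2.7], [-1, 4.14], [0.28, 2.66], [-3.11, 3.11]. Speed limits (rad/s): [2.57, 2.57, 3.14, 3.14, 3.14, 3.14].

## Interface

Orientations are given as [roll, pitch, yaw] about the fixed x, y, z axes, in that order (R = Rz(yaw) Ry(pitch) Rx(roll)).
In Python, from cell import * gives the robot as it stands.
- The arm moves only by the tool step_arm, never from a script. Its argument "plan" is a list of rows, each a list of 5 numbers: the closure, from -1 (fully open) to 1 (shut), then the shift along the tool's x, y, z in m, then the turn about the tool's z in rad. In form: [[hand, x, y, z, twist], ...]. A call has 1 to 20 rows; each row is the pose to reach, as a shift and turn from the pose commanded when the call began, along the tool's axes at that moment; what a row does not reach only later rows make up. A row lasts 1/8 s, in which the tool goes at most 62.5 mm and 10.7 degrees, less where a joint would pass 70% of its speed; a pose out of reach is approached as far as the arm can. A call with a gripper value outside its range is refused whole. The fingers move at their own pace and stop on an object; "grip_force" is the grip in N (left out, the last holds). Time passes only in rows, so rows that repeat a pose let the fingers close. It gives the time, the measured TCP pose, the force, the opening and the grip force at its end, in the units of the state.
- observe(): the state, without advancing time (a new reading comes with each control period).
- read_camera(name): name is "scene" or "side" or "wrist"; returns a dict with "img" (420x560x3 uint8, red, green, blue), "range_z" (420x560 float32, m along the optical axis (not along the pixel's ray), 0 where there is no reading), "fx", "fy", "cx", "cy" (pixels), "k1" (the pictures are not rectified: a ray, as slopes to the right and down, at radius r is drawn at 1 + k1 r^2 times it, then the intrinsics apply), "R" (3x3) and "t" (3): a world point X has camera coordinates R X + t; the wrist camera has in their place "T_tool_cam" (4x4, takes a point from camera to tool coordinates, whose origin is the TCP and whose axes are the flange's). Camera axes: x right, y down, z forward; pixel columns grow to the right and rows downward; lengths in m; the calibration is good to about 2 mm. A picture is of the moment at which its call begins: read the wrist's pose just before it.
- hand_in(): hands the job in; it is judged then, once.
The state is a dict: "time": time; "qpos": joint angles; "qvel": joint speeds; "joint_efforts": joint torques, N m; "tool_pos": TCP position; "tool_rot": TCP orientation; "contact_force": force on the tool from outside, world axes, zero at the start; "torque": the same for the moment, N m; "opening": finger opening in m; "grip_force": force on a finger pad.
Only numpy, scipy, OpenCV 4.12 (cv2) and the standard library are available. Lean on these libraries where they do the work, as an engineer would, in place of code of your own. Each camera call takes 0.05 s, during which the arm holds its last target. There are 200 camera calls.

## Working session

There is one attempt and no reset: what is moved stays moved. The work goes in short steps, Python scripts to look and compute and a tool call to move; the robot and the scene stay as the last step left them, time stands still between calls to the robot, and variables do not carry over. Pictures are saved under pics/ and viewed, at most 10 in all, crops included, and the job is handed in when it is done.

Besides the shell and the picture viewer there is one more tool, called after "Call:" as name([rows], argument=value, ...), one row to a line, values as JSON. step_arm: Moves the arm, as the interface text tells. Its arguments: {"type":"object","properties":{"plan":{"type":"array","items":{"type":"array","items":{"type":"number"}}},"grip_force":{"type":"number"}},"required":["plan"]}

```bash
mkdir -p pics
python3 - <<'E'
from cell import *
import cv2,numpy as np,pickle
s=observe();print(s['time'],s['tool_pos'],s['tool_rot'],s['opening'])
d={}
for n in("scene","side","wrist"):
    c=read_camera(n);d[n]=c;cv2.imwrite(f"pics/{n}0.png",c['img'][:,:,::-1])
    print(n,c['fx'],c['k1'],c.get('T_tool_cam'))
d['state']=s
pickle.dump(d,open('d0.pkl','wb'))
E
```

```text
0.0 [5.24583571e-01 9.36104404e-05 2.26031618e-01] [-3.14003348e+00 -2.30641007e-04  1.57081359e+00] 0.09186232318550284
scene 508.4586667661843 -0.18952786116949533 None
side 460.93158034839587 -0.07581107171672367 None
wrist 376.45643791211387 -0.004229855453840325 [[ 4.05647365e-04 -9.57835156e-01 -2.87318029e-01  7.73968010e-02]
 [ 9.99999896e-01  4.48236930e-04 -8.24513738e-05 -8.01017711e-04]
 [ 2.07761376e-04 -2.87317966e-01  9.57835238e-01 -1.57237859e-01]
 [ 0.00000000e+00  0.00000000e+00  0.00000000e+00  1.00000000e+00]]
```

View pics/scene0.png

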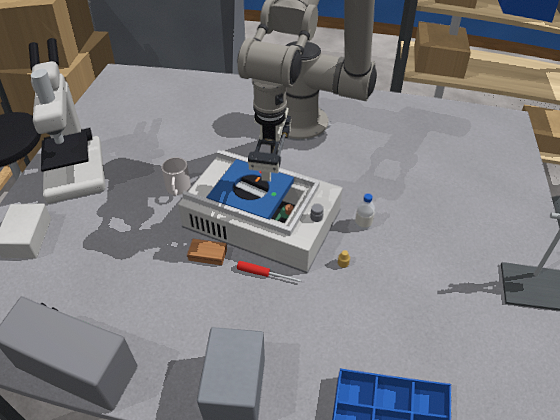

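View pics/wrist0.png

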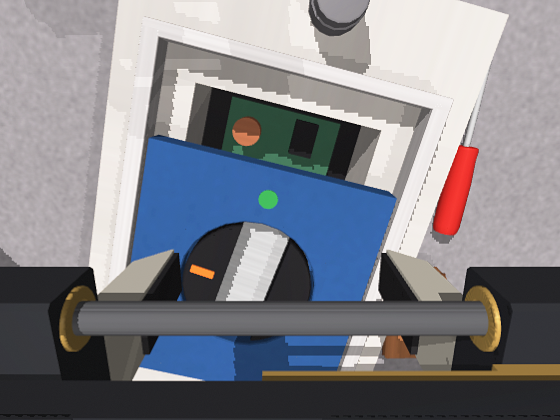

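The wrist view shows the panel with its stop bar towards image up (world +y), the green dot at (268,200), and the slot near unlocked. Orange line is at (202,271). The front edge runs from (150,138) to (394,197).

```bash
cat > h.py <<'E'
import numpy as np,cv2
from scipy.spatial.transform import Rotation as Ro
def cam_pose(c,s=None):
    if 'R' in c: R=np.array(c['R']).T; return R,-R@np.array(c['t'])
    Rt=Ro.from_euler('xyz',s['tool_rot']).as_matrix();T=np.array(c['T_tool_cam'])
    return Rt@T[:3,:3],Rt@T[:3,3]+np.array(s['tool_pos'])
def on_plane(c,px,z,s=None):
    K=np.array([[c['fx'],0,c['cx']],[0,c['fy'],c['cy']],[0,0,1]])
    p=cv2.undistortPoints(np.array(px,float).reshape(-1,1,2),K,np.array([c['k1'],0,0,0.]))[:,0]
    R,o=cam_pose(c,s);d=np.c_[p,np.ones(len(p))]@R.T
    return o+d*((z-o[2])/d[:,2])[:,None]
def mask_px(m): 
    v,u=np.nonzero(m);return np.c_[u,v].astype(float)
def masks(c):
    h=cv2.cvtColor(c['img'],cv2.COLOR_RGB2HSV);H,S,V=[h[:,:,i].astype(int) for i in range(3)]
    return dict(green=(H>50)&(H<75)&(S>150)&(V>150),orange=(H>5)&(H<22)&(S>200)&(V>180),blue=(H>100)&(H<120)&(S>140)&(V>60))
E
python3 - <<'E'
import pickle;from h import *
d=pickle.load(open('d0.pkl','rb'));s=d['state']
for n in('wrist','scene'):
    c=d[n];m=masks(c)
    for k in('green','orange'):
        q=mask_px(m[k])
        if n=='scene': q=q[(q[:,0]>180)&(q[:,0]<340)&(q[:,1]>150)&(q[:,1]<230)]
        P=on_plane(c,q,.122,s);print(n,k,len(P),np.median(P,0),q.mean(0) if len(q) else '')
c=d['wrist'];b=masks(c)['blue']
# front edge: topmost blue px (top face, brighter) per column
top=[(u,np.nonzero(b[:,u])[0][0]) for u in range(165,385,5)]
print(top[::10]); 
for u in (180,270): print(c['img'][top[0][1]-2:top[0][1]+70:6,u].tolist())
P=on_plane(c,top,.122,s);l=cv2.fitLine(P[:,:2].astype(np.float32),cv2.DIST_HUBER,0,.01,.01).ravel();print('front',l,np.degrees(np.arctan2(l[1],l[0])))
# wrist depth check at a panel point, and bar
R,o=cam_pose(c,s)
for px in((268,200),(300,250),(330,175),(300,75),(300,68),(340,10)):
    z=c['range_z'][px[1],px[0]];q=on_plane(c,[px],.1,s)[0];v=q-o;f=z/(R.T@v)[2];print(px,o+v*f)
print('corners',on_plane(c,[(150,138),(394,197),(145,17),(453,98)],.122,s))
E
```

```text
wrist green 273 [0.51515309 0.00607461 0.122     ] [267.64102564 199.09157509]
wrist orange 17 [ 0.46447771 -0.048406    0.122     ] [201.70588235 268.52941176]
scene green 9 [0.51286444 0.00533617 0.122     ] [273.44444444 193.66666667]
scene orange 1 [ 0.45281272 -0.04905473  0.122     ] [259. 177.]
[(165, np.int64(137)), (215, np.int64(149)), (265, np.int64(161)), (315, np.int64(173)), (365, np.int64(186))]
[[229, 224, 218], [30, 59, 102], [56, 103, 171], [56, 103, 172], [56, 104, 172], [56, 102, 172], [56, 103, 172], [56, 104, 172], [56, 103, 173], [55, 104, 173], [55, 103, 172], [56, 104, 173]]
[[43, 73, 56], [43, 74, 57], [43, 74, 56], [52, 88, 68], [75, 128, 98], [34, 60, 102], [53, 100, 168], [56, 104, 171], [55, 103, 170], [57, 105, 167], [68, 192, 94], [69, 193, 94]]
front [ 0.9704683  -0.2412287   0.519078    0.03203321] -13.95907
(268, 200) [0.51514742 0.00502422 0.12089281]
(300, 250) [ 0.53926608 -0.03671388  0.11446398]
(330, 175) [0.57148626 0.00468036 0.02974109]
(300, 75) [0.53727274 0.09071257 0.11389504]
(300, 68) [0.53681789 0.09464197 0.12176279]
(340, 10) [0.55893832 0.12552135 0.13870157]
corners [[0.4344794  0.0494386  0.122     ]
 [0.60567778 0.00764876 0.122     ]
 [0.43868232 0.12485803 0.122     ]
 [0.63905834 0.07594368 0.122     ]]
```

Centre is at about (0.498,-0.0645), housing yaw about -14°, panel open about 62 mm and fastener about 0.2 rad. I'll put both fingers, partly open, in the slot along its length, push there, then twist about the axis. First I move above it.

Call:
step_arm([
  [0.04,-0.02,-0.01,0.01,-0.18],
  [0.04,-0.04,-0.02,0.02,-0.36],
  [0.04,-0.0645,-0.027,0.03,-0.54],
  [0.04,-0.0645,-0.027,0.03,-0.72],
  [0.04,-0.0645,-0.027,0.03,-0.9],
  [0.04,-0.0645,-0.027,0.03,-1.08],
  [0.04,-0.0645,-0.027,0.03,-1.126],
  [0.04,-0.0645,-0.027,0.03,-1.126],
  [0.04,-0.0645,-0.027,0.03,-1.126],
])

```text
time: 1.27
tool_pos: [0.498, -0.0644, 0.1966]
tool_rot: [3.142, -0.0, 2.696]
contact_force: [0.5, -0.1, -0.7]
opening: 0.0439
grip_force: 0.0
```

Run:
```python
from cell import *
from h import *
import pickle
s=observe();c=read_camera('wrist');c2=read_camera('scene');pickle.dump((s,c,c2),open('d1.pkl','wb'))
print(s['tool_pos'],s['tool_rot'],s['opening'],s['qpos'],grasp_offset if 'grasp_offset' in globals() else '')
cv2.imwrite('pics/w1.png',c['img'][:,:,::-1])
m=masks(c)
for k in('green','orange'):
    q=mask_px(m[k]); print(k,len(q),q.mean(0),np.median(on_plane(c,q,.122,s),0))
# top-down rectified view, 1 mm=3px, centred on TCP; housing axes
a=np.radians(-14);hx=np.array([np.cos(a),np.sin(a)]);hy=np.array([-np.sin(a),np.cos(a)])
R,o=cam_pose(c,s)
g=(np.mgrid[0:450,0:450]-225)/2500.
W=s['tool_pos'][:2]+g[1][...,None]*hx-g[0][...,None]*hy
P=np.c_[W.reshape(-1,2),np.full(450*450,.122)]
K=np.array([[c['fx'],0,c['cx']],[0,c['fy'],c['cy']],[0,0,1]])
uv=cv2.projectPoints((P-o)@R,np.zeros(3),np.zeros(3),K,np.array([c['k1'],0,0,0.]))[0].reshape(450,450,2).astype(np.float32)
cv2.imwrite('pics/r1.png',cv2.remap(c['img'],uv,None,cv2.INTER_LINEAR)[:,:,::-1])
```

```text
[ 0.49795756 -0.06444685  0.19663265] [ 3.14159035e+00 -1.35592333e-04  2.69581285e+00] 0.04390735443375086 [-2.81473621e-01  3.27749284e-01  1.63338648e+00  2.64423539e-05
  1.18059028e+00 -1.40650021e+00] 0.0188
green 351 [391.55555556 199.07977208] [0.51498505 0.00589123 0.122     ]
orange 87 [275.6091954  158.50574713] [ 0.45950677 -0.04982485  0.122     ]
```

View pics/r1.png

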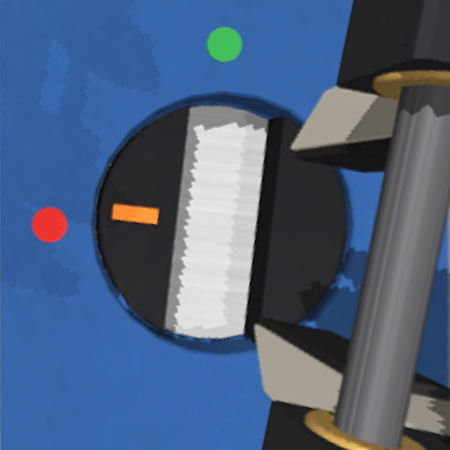

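View pics/w1.png

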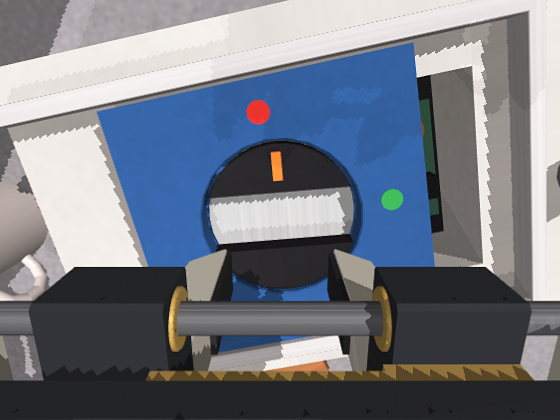

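The rectified view shows the disc centred at (223,223) against the TCP at (225,225), the green dot at (224,44) and the red dot at (49,225). Centre and housing yaw are confirmed. The slot is about 0.11 rad from housing y, so I rotate -0.09 and descend.

Call:
step_arm([
  [0.04,0,0,0.02,-0.09],
  [0.04,0,0,0.05,-0.09],
  [0.04,0,0,0.07,-0.09],
  [0.04,0,0,0.08,-0.09],
  [0.04,0,0,0.086,-0.09],
  [0.04,0,0,0.086,-0.09],
])

```text
time: 2.12
tool_pos: [0.4982, -0.0645, 0.1109]
tool_rot: [3.142, 0.0, 2.787]
contact_force: [0.0, 0.3, 0.2]
opening: 0.0441
grip_force: 0.0
```

Call:
step_arm([
  [0.04,0.001,0.008,0,0],
  [0.04,0.002,0.016,0,0],
  [0.04,0.003,0.024,0,0],
  [0.04,0.004,0.032,0,0],
  [0.04,0.005,0.04,0,0],
  [0.04,0.005,0.048,0,0],
  [0.04,0.006,0.054,0,0],
])

```text
time: 3.0
tool_pos: [0.5113, -0.0112, 0.1109]
tool_rot: [3.141, 0.0, 2.787]
contact_force: [-0.2, -2.2, 5.4]
opening: 0.0441
grip_force: 2.5
```

Run:
```python
from cell import *
from h import *
s=observe();c=read_camera('wrist')
cv2.imwrite('pics/w2.png',c['img'][:,:,::-1]);m=masks(c)
for k in('green','orange'):
    q=mask_px(m[k]); print(k,len(q),np.median(on_plane(c,q,.122,s),0) if len(q) else '')
print(s['contact_force'],s['opening'],s['tool_pos'])
```

```text
green 225 [0.52025528 0.04422377 0.122     ]
orange 615 [ 0.47304705 -0.01462388  0.122     ]
[-0.23174044 -2.17895146  5.4231164 ] 0.04413703127174502 [ 0.51133376 -0.01117826  0.11089746]
```

View pics/w2.png

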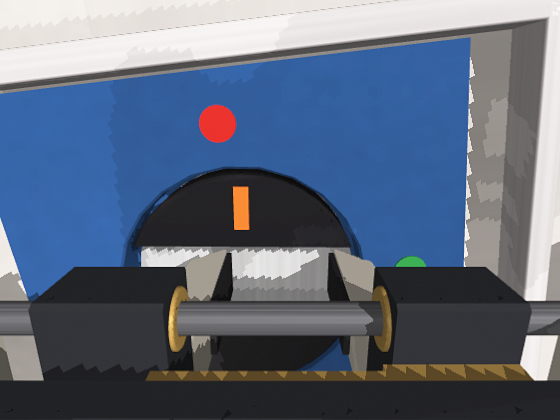

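The panel is moving (about 40 mm so far, remaining gap to the bar at image columns 470–515), pushed by about 2 N. I carry on.

Call:
step_arm([
  [0.04,0.001,0.006,0,0],
  [0.04,0.001,0.012,0,0],
  [0.04,0.002,0.016,0,0],
  [0.04,0.002,0.019,0,0],
  [0.04,0.002,0.021,0,0],
])

```text
time: 3.68
tool_pos: [0.5164, 0.0088, 0.1107]
tool_rot: [-3.142, -0.0, 2.787]
contact_force: [-1.4, -2.0, 5.7]
opening: 0.044
grip_force: 2.5
```

Call:
step_arm([
  [0.04,0,0.002,0,0],
  [0.04,0,0.004,0,0],
  [0.04,0,0.005,0,0],
])

```text
time: 4.05
tool_pos: [0.5175, 0.0131, 0.1107]
tool_rot: [-3.14, -0.001, 2.787]
contact_force: [-3.6, -6.6, 7.1]
opening: 0.0444
grip_force: 4.8
```

Call:
step_arm([
  [0.04,0,0.001,0,0],
  [0.04,0,0.002,0,0],
  [0.04,0,0.002,0,0],
])

```text
time: 4.42
tool_pos: [0.5176, 0.0134, 0.1107]
tool_rot: [-3.138, -0.002, 2.787]
contact_force: [-6.1, -11.5, 8.4]
opening: 0.0441
grip_force: 7.3
```

Run:
```python
from cell import *
from h import *
s=observe();c=read_camera('wrist')
cv2.imwrite('pics/w3.png',c['img'][:,:,::-1]);m=masks(c)
for k in('green','orange'):
    q=mask_px(m[k]); print(k,len(q),np.median(on_plane(c,q,.122,s),0) if len(q) else '')
h=cv2.cvtColor(c['img'],cv2.COLOR_RGB2HSV).astype(int)
r=((h[...,0]<5)|(h[...,0]>175))&(h[...,1]>180)&(h[...,2]>150);r[250:]=0
print('red',np.median(on_plane(c,mask_px(r),.122,s),0))
```

```text
green 225 [0.52617836 0.06839053 0.122     ]
orange 621 [0.47908101 0.0096248  0.122     ]
red [0.44488901 0.01381915 0.122     ]
```

View pics/w3.png

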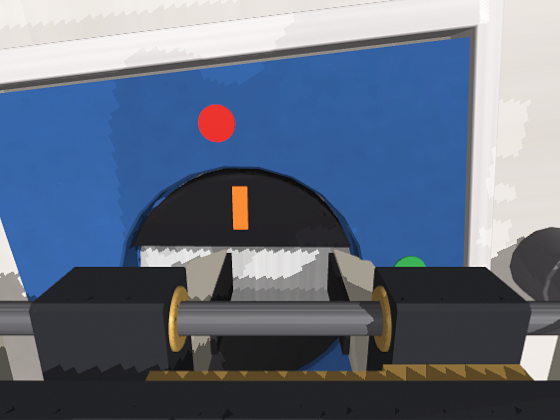

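The panel meets the stop bar (no gap at column 470) and the force rises to 13 N, so it is home. Now I centre on the axis, 19 mm back, and twist clockwise.

Call:
step_arm([
  [0.04,-0.0005,-0.01,0,0],
  [0.04,-0.0015,-0.019,0,0],
  [0.04,-0.0015,-0.019,0,0],
  [0.04,-0.0015,-0.019,0,0.15],
  [0.04,-0.0015,-0.019,0,0.3],
  [0.04,-0.0015,-0.019,0,0.45],
  [0.04,-0.0015,-0.019,0,0.6],
  [0.04,-0.0015,-0.019,0,0.7],
])

```text
time: 5.48
tool_pos: [0.5137, -0.0028, 0.1105]
tool_rot: [-3.141, -0.001, 2.083]
contact_force: [-0.4, -0.0, 0.4]
opening: 0.0444
grip_force: 1.7
```

Call:
step_arm([
  [0.04,0,0,0,0.15],
  [0.04,0,0,0,0.3],
  [0.04,0,0,0,0.45],
  [0.04,0,0,0,0.6],
  [0.04,0,0,0,0.75],
  [0.04,0,0,0,0.9],
  [0.04,0,0,0,0.9],
])

```text
time: 6.35
tool_pos: [0.5138, -0.0028, 0.1106]
tool_rot: [-3.141, -0.0, 1.188]
contact_force: [-0.2, 0.3, 0.1]
opening: 0.0442
grip_force: 0.1
```

```bash
cat > look.py <<'E'
from cell import *
from h import *
import sys
s=observe();c=read_camera('wrist');print(s['torque'],s['contact_force'],s['tool_pos'],s['tool_rot'])
cv2.imwrite(f'pics/{sys.argv[1]}.png',c['img'][:,:,::-1]);m=masks(c)
for k in('green','orange'):
    q=mask_px(m[k])
    if len(q):
        p=np.median(on_plane(c,q,.122,s),0)
        w=p[:2]-np.array([.5138,-.0034]);print(k,len(q),p,'ang from red dir cw',(np.radians(166)-np.arctan2(w[1],w[0])))
E
python3 look.py w4
```

```text
[ 0.03819597  0.0517641  -0.01792184] [-0.23044515  0.27064406  0.10001905] [ 0.51378169 -0.00282409  0.11058951] [-3.14132330e+00 -2.46152586e-04  1.18823568e+00]
green 1078 [0.53017404 0.06686004 0.122     ] ang from red dir cw 1.5554126336757965
orange 106 [0.5166388  0.03235317 0.122     ] ang from red dir cw 1.4056839936073788
```

Call:
step_arm([
  [0.04,0,0,0,0.08],
  [0.04,0,0,0,0.14],
  [0.04,0,0,0,0.2],
  [0.04,0,0,0,0.2],
])

```text
time: 6.9
tool_pos: [0.514, -0.0029, 0.1107]
tool_rot: [3.14, 0.001, 0.996]
contact_force: [1.7, 1.5, 0.1]
opening: 0.0441
grip_force: 41.3
```

```bash
python3 look.py w5
```

```text
[ 0.32060856 -0.07904185  3.45577507] [1.66249381 1.54527022 0.12023458] [ 0.51400603 -0.00294863  0.11071923] [3.14048575e+00 1.09211083e-03 9.96008411e-01]
green 1067 [0.53019488 0.0667196  0.122     ] ang from red dir cw 1.5561371299401239
orange 192 [0.52119676 0.03150725 0.122     ] ang from red dir cw 1.5352591617947522
```

View pics/w5.png

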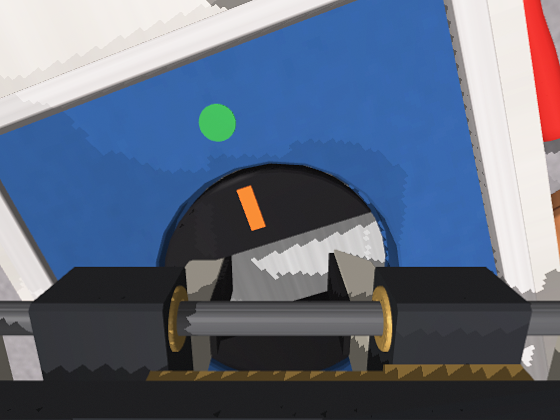

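The orange line (252,207) points at the green dot (217,122), and the reaction torque of 3.5 N m shows the hard stop. I back off to mid-slot and lift.

Call:
step_arm([
  [0.04,0,0,0,-0.12],
  [0.04,0,0,0,-0.25],
  [0.04,0,0,0,-0.25],
  [0.04,0,0,-0.02,-0.25],
  [0.04,0,0,-0.06,-0.25],
  [0.04,0,0,-0.11,-0.25],
  [0.04,0,0,-0.11,-0.25],
  [0.04,0,0,-0.11,-0.25],
])

```text
time: 7.95
tool_pos: [0.5134, -0.0032, 0.2203]
tool_rot: [-3.141, -0.0, 1.234]
contact_force: [-0.1, 0.8, -0.4]
opening: 0.044
grip_force: 0.0
```

```bash
python3 look.py w6
python3 - <<'E'
from cell import *
import cv2
cv2.imwrite('pics/s6.png',read_camera('scene')['img'][:,:,::-1])
E
```

```text
[-0.00502069  0.01749922  0.03673849] [-0.07446265  0.82108225 -0.44923821] [ 0.51340562 -0.00315991  0.22025821] [-3.14091280e+00 -2.87865679e-04  1.23433504e+00]
green 352 [0.53013442 0.06660328 0.122     ] ang from red dir cw 1.5556865714305954
orange 5 [0.52401396 0.0387311  0.122     ] ang from red dir cw 1.5642943244048713
```

View pics/w6.png

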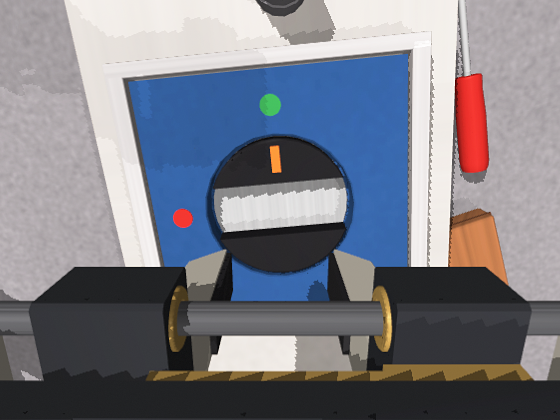

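View pics/s6.png

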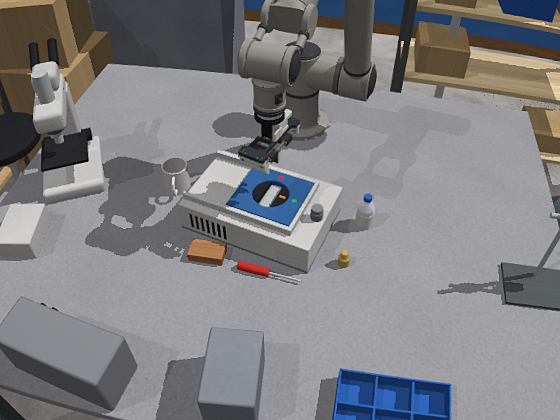

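The panel is home against the bar, the orange line (275,160) points at the green dot (270,104), and all loose things are where they were. The arm is clear.

```bash
python3 -c "
from cell import *
print(hand_in())"
```

```text
the job is handed in; nothing more can be done
None
```

The panel is home against the stop bar and the fastener is at its locked stop with the orange line on the green dot; the loose things look unmoved, the arm is clear, and I handed the job in at about 8 s (no verdict was returned).

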